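Lock the sample carousel for transport

ROBOT

A 6-joint arm with a two-finger parallel gripper is mounted at the origin on the work surface. World frame = base frame: x ahead of the robot, y to its left, z up, the work surface at z = 0. Lengths are in mm, angles in rad, forces in N, time in s.
With the tool pointing down it reaches from about 325 to 900 mm from the base axis. Payload 3.5 kg.
Tool frame: the origin (TCP) lies midway between the tips of the shut fingers; the grasp point (between the pads) lies 19 mm behind it (manip.grasp_offset is the distance from the TCP to the grasp point, in mm); x points along the fingers, z is the direction in which the jaws open and shut, and the axes are right-handed (so a half turn about x gives the same grasp; the last joint's range is limited). The gripper opens to 85 mm and grips with 20 to 120 N. Pads are 22 mm wide; open, the fingers measure 114 mm over their backs; the gripper's body (76 mm by 85 mm) begins 54 mm behind the grasp point. The pads swing forward as they close: fully open they stand 13 mm farther back than shut.
Start: joints at [-1.271, 0.276, -0.026, 1.268, 0, 1.467], TCP at [244.985, -574.982, 231.313] pointing down, gripper open.
Joint ranges: [-3.12, 3.12], [-0.85, 1.88], [-1.08, 1.24], [-1.95, 2.15], [-1.57, 1.53], [-3.14, 3.14]. Speed limits (rad/s): [2.57, 2.57, 3.14, 3.14, 3.14, 3.14].

INTERFACE

Orientations are given as a rotation vector (axis times angle).
In Python, from plant import manip gives the robot as it stands.
- The arm moves only by the tool drive_tool, never from a script. Its argument "increments" is a list that holds one entry, the list of rows, each a list of 7 numbers: the finger opening in cm, from 0 to 8.54, then the shift along the tool's x, y, z in cm, then the turn, a rotation vector about the tool's x, y, z in degrees. In form: [[[claw, dx, dy, dz, ax, ay, az], ...]]. A call has 1 to 12 rows; each row is the pose to reach, as a shift and turn from the pose commanded when the call began, along the tool's axes at that moment; what a row does not reach only later rows make up. A row lasts 1/12 s, in which the tool goes at most 41.7 mm and 7.16 degrees, less where a joint would pass 70% of its speed; a pose out of reach is approached as far as the arm can. A call with a gripper value outside its range is refused whole. The fingers move at their own pace and stop on an object; "squeeze" is the grip in N (left out, the last holds). Time passes only in rows, so rows that repeat a pose let the fingers close. It gives the time, the measured TCP pose, the force and the opening at its end, in the units of the state.
- manip.sense(): the state, without advancing time (a new reading comes with each control period).
- manip.get_image(name): name is "scene" or "side" or "wrist"; returns the picture (400x640x3 uint8, blue, green, red); there is no depth.
- manip.camera_params(name): a dict with "intrinsics" (3x3 intrinsics, pixels), "D" ([k1, k2, p1, p2, k3] as OpenCV has them; the pictures are not rectified), "R" (3x3) and "t" (3): a world point X has camera coordinates R X + t. Camera axes: x right, y down, z forward; pixel columns grow to the right and rows downward; lengths in mm; the calibration is good to about 2 mm. A picture is of the moment at which its call begins: read the wrist's pose just before it. camera_params takes no time and is no camera call; for the wrist camera it gives the pose at the moment of the call.
- manip.hand_in(): hands the job in, once; it reports no verdict.
The state is a dict: "time_s": time; "joint_pos": joint angles; "joint_velocities": joint speeds; "joint_efforts": joint torques, N m; "eef_pos": TCP position; "tcp_rot": TCP orientation; "force": force on the tool from outside, world axes, zero at the start; "torque": the same for the moment, N m; "width": finger opening in mm.
Only numpy, scipy, OpenCV 4.12 (cv2) and the standard library are available. Lean on these libraries where they do the work, as an engineer would, in place of code of your own. Each camera call takes 0.05 s, during which the arm holds its last target.

TASK

Lock the sample changer's carousel for transport: push its finger post round until the slot across the disc lines up with the locking bar, then push the bar by its upright tab straight through the slot until it is fully home, with its nose in the keeper on the far side of the disc, and draw back. Only push with the fingers: do not grip the post or the tab, do not lift the bar, and leave the vials and everything else on the bench where they stand.

Things in the scene. Friction and masses are not known exactly. Their poses are not given: they have to be found in the camera images.
- changer: the sample changer, fixed to the bench: a long low grey plate with, in one row along its x, the bar's aluminium channel (-248 to -48 mm, open on top, walls 15 mm apart, 20 mm above the bench), the round carousel (-45 to 45), the keeper (48 to 76) and a cream housing 34 mm high (82 to 128). Origin on the bench under the carousel's axis; x is the way the bar is pushed, z up.
- bridge (a point): middle of the rear top edge of the aluminium bridge over the end of the channel next to the carousel: 33 mm wide, 36 mm long, top 31 mm above the bench. The bar runs under it; the tab stops against its rear face. Axes as the changer.
- keeper (a point): middle of the mouth of the keeper: two aluminium cheeks 18 mm apart, top 26 mm above the bench, 20 mm deep, closed behind, open on top. This point is 48 mm beyond the carousel's axis, 18 mm above the bench; fully home, the nose is 14 mm inside it. Axes as the changer.
- carousel (a joint): turn of the carousel in rad, growing clockwise from above, -0.45 to 3.59. The slot meets the bar at 0 (post on the changer's +y side) and at 3.1416 (post on its -y side): either will do. At value t the post stands at angle pi/2 - t from the changer's x. It takes 2 N on the post and stays where left. The bar's nose pulls in the last 0.1 rad; farther off, the bar stops at the rim.
- carousel_slot (a point): centre of the carousel's top face, 25 mm above the bench, on its upright axis. Carousel: aluminium disc of 90 mm diameter with a straight slot right across it (17 mm wide, mouths flared, dark floor) and five black vial wells. The slot runs along this point's x axis; its y axis points to the finger post.
- post_mid (a point): half-way up the carousel's finger post: upright steel pin, 14 mm in diameter, 30 mm high (25 to 55 mm above the bench), 30 mm from the carousel's axis, at right angles to the slot. This point is 40 mm above the bench.
- bar_nose (a point): middle of the front face of the locking bar: loose steel bar, 12 x 12 mm, 156 mm long, 0.22 kg, nose tapered over 4 mm, lying in the channel with its underside 12 mm above the bench. x points forward along the bar. At the start the nose is 54 to 78 mm before the carousel's axis; fully home it is 62 mm beyond it, where the tab meets the bridge.
- bar_tab (a point): middle of the upright tab near the bar's rear end, 150 mm behind the nose face: steel plate 8 mm thick along the bar, 24 mm wide, 24 to 56 mm above the bench; this point is 40 mm above the bench. Its rear face is pushed. Fully home it is 88 mm before the carousel's axis.
- vial_a: bystander: capped glass vial, 22 mm in diameter, 45 mm high, beside the channel on its +y side; origin at its underside
- vial_b: bystander: the same kind of vial, beside the channel on its -y side
- vial_c: bystander: the same kind of vial, beside the carousel on its -y side
- reagent: bystander: amber reagent bottle, 68 mm in diameter, 100 mm high, beyond the jar on the right; origin at its underside
- beaker: bystander: open glass beaker, 68 mm in diameter, 85 mm high, far side of the bench; origin at its underside
- driver: bystander: screwdriver, 180 mm long, lying on the left
- jar: bystander: white capped jar, 56 mm in diameter, 65 mm high, on the right; origin at its underside
- bar: the locking bar itself; its origin lies under the middle of the tab, on the bar's underside; x forward along the bar
Things that resemble listed ones, but are neither listed nor needed, are in the scene too. Leave any orange or pink look-alike of the bar alone.

How it is judged:
By the outcome, as a careful person would: the job done as asked, in the order asked, and still so for the second after the job is handed in, with the robot touching nothing.
It also fails if it takes over 45 s, if anything falls off the work surface, if the arm or the gripper's body presses on something with over 40 N, if the wrist force passes 120 N, or if a joint passes its speed limit or range.

## Working session

There is one attempt and no reset: what is moved stays moved. The work goes in short steps, Python scripts to look and compute and a tool call to move; the robot and the scene stay as the last step left them, time stands still between calls to the robot, and variables do not carry over. Pictures are saved under pics/ and viewed, and the job is handed in when it is done.

Besides the shell and the picture viewer there is one more tool, called after "Request:" as name(argument=value, ...) on one line, values as JSON. drive_tool: Moves the arm, as the interface text tells. Its arguments: {"type":"object","properties":{"increments":{"type":"array"},"squeeze":{"type":"number"}},"required":["increments"]}

```bash
mkdir -p pics; ls; python3 - <<'E'
from plant import manip
import cv2
for n in ["scene","side","wrist"]:
    im=manip.get_image(n); cv2.imwrite(f"pics/{n}0.png",im)
    c=manip.camera_params(n); print(n,c)
print(manip.sense())
E
```

```text
pics
scene {'intrinsics': array([[477.01010489,   0.        , 318.545427  ],
       [  0.        , 477.01010489, 200.98748344],
       [  0.        ,   0.        ,   1.        ]]), 'D': array([-0.03415361,  0.        ,  0.        ,  0.        ,  0.        ]), 'R': array([[ 0.51746802,  0.85563423,  0.01081286],
       [ 0.5475892 , -0.32140644, -0.77255678],
       [-0.6575507 ,  0.40569443, -0.63485361]]), 't': array([-278.77439137, -210.42332226, 1863.24688319])}
side {'intrinsics': array([[428.79211017,   0.        , 327.13363924],
       [  0.        , 428.79211017, 198.64772683],
       [  0.        ,   0.        ,   1.        ]]), 'D': array([0.00230459, 0.        , 0.        , 0.        , 0.        ]), 'R': array([[-0.69866195, -0.71543343,  0.00514674],
       [-0.38310369,  0.36802801, -0.84722308],
       [ 0.60423757, -0.59389427, -0.53121235]]), 't': array([343.07928896, 225.27724861, 837.84241479])}
wrist {'intrinsics': array([[329.04649138,   0.        , 322.41579192],
       [  0.        , 329.04649138, 199.58784941],
       [  0.        ,   0.        ,   1.        ]])
[... 289 characters left out ...]
6886,  -35.61850763,  376.96332345])}
{'time_s': 0.15, 'joint_pos': array([-1.27137040e+00,  2.76984884e-01, -2.75442121e-02,  1.26800435e+00,
       -2.65096635e-05,  1.46739309e+00]), 'joint_velocities': array([ 0.00150605, -0.00237573,  0.00556949,  0.00046878,  0.00042177,
       -0.0013554 ]), 'joint_efforts': array([-1.62600088e-05, -4.46057582e+01,  2.95639640e+01,  1.05733369e-02,
       -1.57366426e-04, -4.38915635e-06]), 'eef_pos': array([ 244.81717777, -574.40080309,  230.41025628]), 'tcp_rot': array([ 0.9086278 ,  1.37465378, -0.90684683]), 'force': array([ 0.1398908 ,  0.00342006, -0.50526112]), 'torque': array([-0.05458859,  0.04363367,  0.00953145]), 'width': 85.3651112883799}
```

View pics/scene0.png

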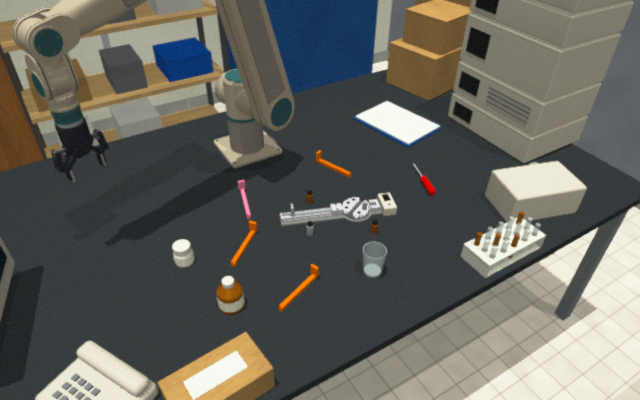

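View pics/side0.png

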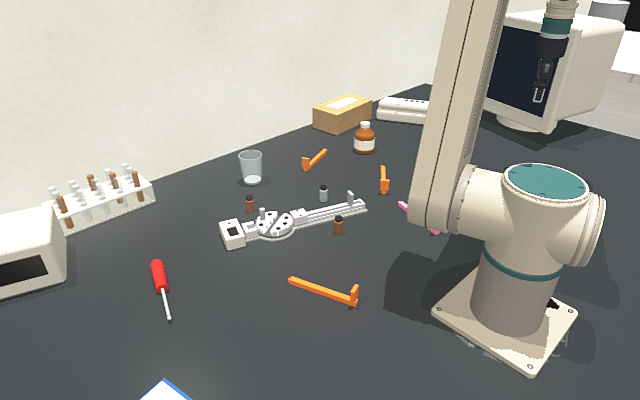

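View pics/wrist0.png

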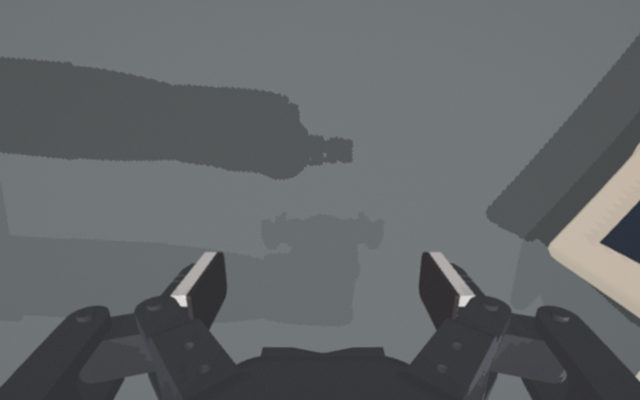

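The changer runs from about (285,217) to (395,203) in the scene view and from (362,207) to (230,235) in the side view. I'll enlarge both.

```bash
python3 - <<'E'
import cv2
a=cv2.imread('pics/scene0.png')[175:250,265:415]; b=cv2.imread('pics/side0.png')[170:260,205:385]
cv2.imwrite('pics/scene0z.png',cv2.resize(a,(800,400),interpolation=cv2.INTER_CUBIC))
cv2.imwrite('pics/side0z.png',cv2.resize(b,(800,400),interpolation=cv2.INTER_CUBIC))
E
```

```text
(no output)
```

View pics/scene0z.png

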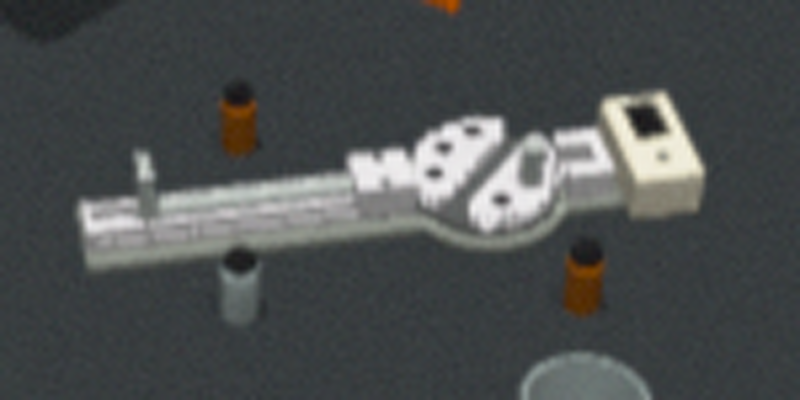

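View pics/side0z.png

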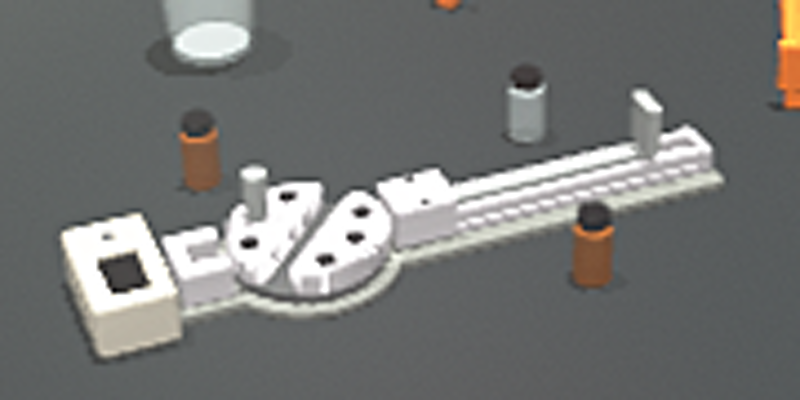

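```bash
cat > h.py <<'E'
import numpy as np, cv2
from scipy.optimize import least_squares
from scipy.spatial.transform import Rotation as Rn
def proj(c,X):
    return cv2.projectPoints(np.array(X,float).reshape(-1,3),cv2.Rodrigues(c['R'])[0],np.array(c['t'],float),c['intrinsics'],c['D'])[0].reshape(-1,2)
def pts(p):
    x,y,a,t,s=p  # s: tab x in changer
    L={'post':(30*np.cos(np.pi/2-t),30*np.sin(np.pi/2-t),55),'tab':(s,0,56),'disc':(0,0,25),'hous':(82,0,34),'bridge':(-84,0,31),'keep':(48,0,18)}
    R=Rn.from_euler('z',a).as_matrix()
    return {k:R@np.array(v)+[x,y,0] for k,v in L.items()}
def fit(obs,cams,p0,fn=pts):
    def r(p):
        P=fn(p); return np.concatenate([(proj(cams[n],P[k])[0]-uv) for n,k,uv in obs])
    return least_squares(r,p0,loss='soft_l1')
E
python3 - <<'E'
from h import *
from plant import manip
cams={n:manip.camera_params(n) for n in['scene','side']}
S={'post':(540,142),'tab':(145,155),'disc':(487,168),'hous':(616,141),'bridge':(355,172)}
D={'post':(254,172),'tab':(647,95),'disc':(312,235),'hous':(160,250),'bridge':(449,188)}
obs=[('scene',k,np.array(v)/5.333+[265,175]) for k,v in S.items()]+[('side',k,np.array(v)/4.444+[205,170]) for k,v in D.items()]
f=fit(obs,cams,[550,100,1.3,2,-210])
print(f.x.round(3)); print(f.fun.reshape(-1,2).round(1))
for k,v in pts(f.x).items(): print(k,v.round(0))
def gp(n,uv,z):
    c=cams[n];u=cv2.undistortPoints(np.array([[uv]],float),c['intrinsics'],c['D'])[0,0]
    C=-c['R'].T@c['t'];d=c['R'].T@np.array([u[0],u[1],1]);return C+d*(z-C[2])/d[2]
for n,z,uv in[('va',45,(238,92)),('vb',45,(238,260)),('vc',45,(585,250))]:
    print(n,gp('scene',np.array(uv)/5.333+[265,175],z).round(0))
for n,z,uv in[('va',45,(596,215)),('vb',45,(527,76)),('vc',45,(200,123))]:
    print(n,gp('side',np.array(uv)/4.444+[205,170],z).round(0))
E
```

```text
[ 529.915  146.662    1.21   -22.82  -209.675]
[[-1.8 -0.5]
 [-0.4  0.7]
 [-0.7 -1.4]
 [-0.4 -1.2]
 [-1.1 -0.8]
 [-0.4 -0.1]
 [-0.2  1.5]
 [-1.6 -1.9]
 [-0.5 -0.6]
 [-0.7 -0.8]]
post [557. 160.  55.]
tab [456. -49.  56.]
disc [530. 147.  25.]
hous [559. 223.  34.]
bridge [500.  68.  31.]
keep [547. 192.  18.]
va [418.  38.  45.]
vb [551. -40.  45.]
vc [645. 137.  45.]
va [406.  43.  45.]
vb [539. -33.  45.]
vc [632. 142.  45.]
```

```bash
python3 - <<'E'
from h import *
from plant import manip
s=manip.sense(); R=Rn.from_rotvec(s['tcp_rot']).as_matrix(); print(R.round(3))
c=manip.camera_params('wrist'); C=-c['R'].T@c['t']; print('cam in tool',(R.T@(C-s['eef_pos'])).round(1)); print((R.T@c['R'].T).round(3))
E
```

```text
[[-0.001  0.92   0.392]
 [ 0.002  0.392 -0.92 ]
 [-1.     0.    -0.002]]
cam in tool [-1.419e+02  6.830e+01 -1.000e-01]
[[-0.002 -0.274  0.962]
 [-0.001 -0.962 -0.274]
 [ 1.    -0.001  0.001]]
```

Request:
drive_tool(increments=[[[8.5,3.1,51.2,-51.8,-46.3,0,0],[8.5,3.1,51.2,-51.8,-46.3,0,0],[8.5,3.1,51.2,-51.8,-46.3,0,0],[8.5,3.1,51.2,-51.8,-46.3,0,0],[8.5,3.1,51.2,-51.8,-46.3,0,0],[8.5,3.1,51.2,-51.8,-46.3,0,0],[8.5,3.1,51.2,-51.8,-46.3,0,0],[8.5,3.1,51.2,-51.8,-46.3,0,0],[8.5,3.1,51.2,-51.8,-46.3,0,0],[8.5,3.1,51.2,-51.8,-46.3,0,0],[8.5,3.1,51.2,-51.8,-46.3,0,0],[8.5,3.1,51.2,-51.8,-46.3,0,0]]])

```text
time_s: 1.15
eef_pos: [428.8, -108.4, 210.0]
tcp_rot: [0.283, 1.552, -0.283]
force: [1.2, -0.4, -0.1]
width: 85.2
```

```bash
cat >> h.py <<'E'
def delta(target,yaw,s,corr=0):
    # target TCP, yaw of tool y axis; tool down. returns tool-frame cm, deg
    R=Rn.from_rotvec(s['tcp_rot']).as_matrix()
    ey=np.array([np.cos(yaw),np.sin(yaw),0]);ex=np.array([0,0,-1.]);G=np.column_stack([ex,ey,np.cross(ex,ey)])
    return (R.T@(np.array(target)-s['eef_pos'])/10).round(2), np.degrees(Rn.from_matrix(R.T@G).as_rotvec()).round(1)
E
python3 - <<'E'
from h import *
from plant import manip
s=manip.sense(); print(delta([513,102,200],1.21,s),s['joint_velocities'].round(2))
E
```

```text
(array([ 1.  , 22.66,  0.46]), array([0., 0., 0.])) [ 1.14  0.1   0.05 -0.06 -0.    1.13]
```

Request:
drive_tool(increments=[[[8.5,0.8,20,0.4,0,0,0],[8.5,0.8,20,0.4,0,0,0],[8.5,0.8,20,0.4,0,0,0],[8.5,0.8,20,0.4,0,0,0],[8.5,0.8,20,0.4,0,0,0],[8.5,0.8,20,0.4,0,0,0],[8.5,0.8,20,0.4,0,0,0],[8.5,0.8,20,0.4,0,0,0]]])

```text
time_s: 1.82
eef_pos: [502.4, 75.2, 201.7]
tcp_rot: [0.281, 1.553, -0.283]
force: [-0.1, -0.3, -0.8]
width: 84.7
```

```bash
python3 - <<'E'
from h import *
from plant import manip
import pickle
s=manip.sense();c=manip.camera_params('wrist'); im=manip.get_image('wrist'); cv2.imwrite('pics/w1.png',im); pickle.dump((s,c),open('w1.pkl','wb'))
print(s['eef_pos'],s['joint_velocities'].round(2))
P=pts([529.9,146.7,1.21,2.31,-209.7])
for k,v in P.items(): print(k,proj(c,v).round(0))
E
```

```text
[502.40813612  75.20166791 201.65254948] [-0.03 -0.01 -0.01 -0.    0.    0.  ]
post [[348.  69.]]
tab [[323. 313.]]
disc [[324.  97.]]
hous [[324.  -2.]]
bridge [[324. 186.]]
keep [[324.  43.]]
```

View pics/w1.png

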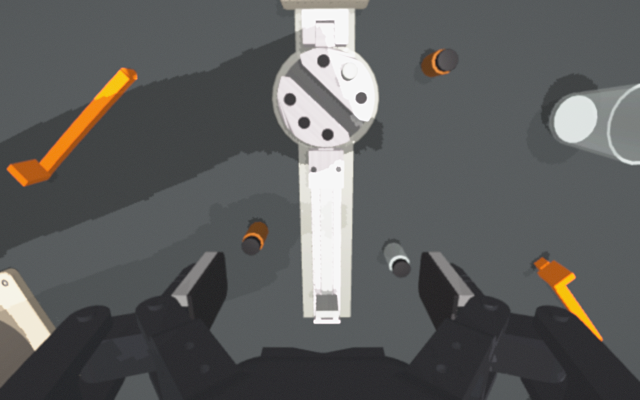

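The wrist view agrees with the fit: disc at about (325,97), post at (349,71), bridge at (325,165) and tab at (327,310). I'll enlarge it to refine these.

```bash
python3 - <<'E'
import cv2
im=cv2.imread('pics/w1.png')
cv2.imwrite('pics/w1a.png',cv2.resize(im[0:120,245:405],(800,600),interpolation=cv2.INTER_CUBIC))
cv2.imwrite('pics/w1b.png',cv2.resize(im[140:340,260:400],(420,600),interpolation=cv2.INTER_CUBIC))
E
```

```text
(no output)
```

View pics/w1a.png

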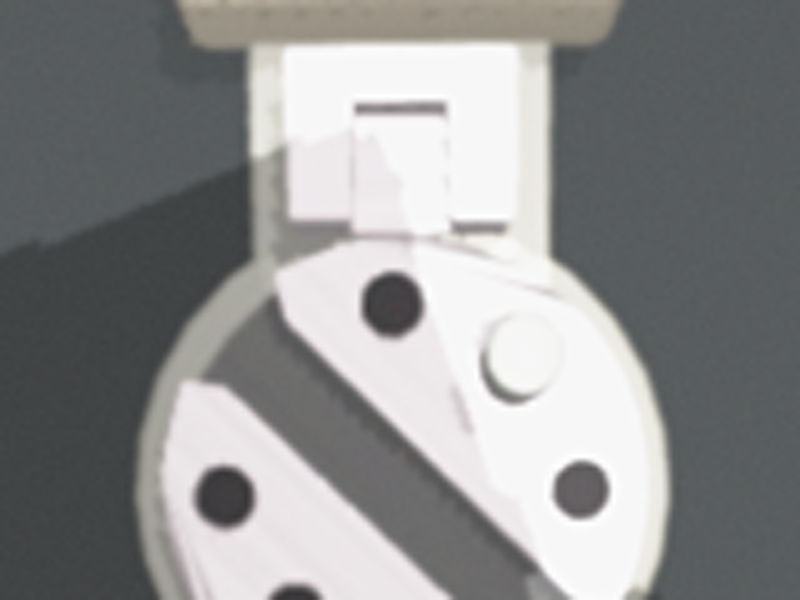

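View pics/w1b.png

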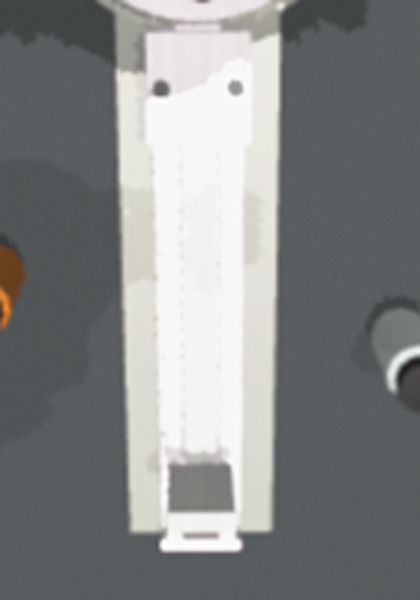

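```bash
cat >> h.py <<'E'
def pts2(p):
    x,y,a,t,s=p
    n=np.array([np.cos(-t),np.sin(-t),0])  # slot x-axis dir at value t (post is its +y)
    m=np.array([-n[1],n[0],0])
    L={'post':30*m+[0,0,55],'tabT':(s+4,0,56),'tabB':(s+4,0,24),'keepF':(48,0,26),'brR':(-84,0,31),'brF':(-48,0,31),'chE':(-248,0,20)}
    R=Rn.from_euler('z',a).as_matrix()
    return {k:R@np.array(v)+[x,y,0] for k,v in L.items()}
E
python3 - <<'E'
from h import *
import pickle
s,c=pickle.load(open('w1.pkl','rb'))
W={'post':(349.6,71),'tabT':(327.5,310.7),'tabB':(327,294.3),'keepF':(325.4,44.4),'brR':(326.3,188.3),'brF':(326,150.7)}
f=fit([('w',k,np.array(v)) for k,v in W.items()],{'w':c},[530,147,1.21,2.31,-210],pts2)
print(f.x.round(3));print(dict(zip(W,f.fun.reshape(-1,2).round(1))))
print(proj(c,pts2(f.x)['chE']))
x,y,a,t,_=f.x
Rz=Rn.from_euler('z',a).as_matrix()
P=lambda q:proj(c,[Rz@np.array(v)+[x,y,0] for v in q])
im=cv2.imread('pics/w1.png')[0:120,245:405]; im=cv2.resize(im,(800,600),interpolation=cv2.INTER_CUBIC)
def dr(q,col,close=False): cv2.polylines(im,[(((P(q)-[245,0])+.5)*5-.5).round().astype(int)],close,col,1)
th=np.linspace(0,2*np.pi,60)
dr([(45*np.cos(u),45*np.sin(u),25) for u in th],(0,0,255))
n=np.array([np.cos(t),-np.sin(t),0]);m=np.array([-n[1],n[0],0])
for k in(-8.5,8.5): dr([n*q+m*k+[0,0,25] for q in(-44,44)],(255,0,0))
dr([m*30+[7*np.cos(u),7*np.sin(u),55] for u in th],(0,160,0))
cv2.imwrite('pics/w1fit.png',im)
E
```

```text
[ 530.774  144.261    1.221    2.305 -210.045]
{'post': array([ 0.3, -0.3]), 'tabT': array([-0.1,  0.4]), 'tabB': array([ 0. , -0.4]), 'keepF': array([-0.3, -0.3]), 'brR': array([-0.,  0.]), 'brF': array([0. , 0.9])}
[[327.18555946 323.52712945]]
```

View pics/w1fit.png

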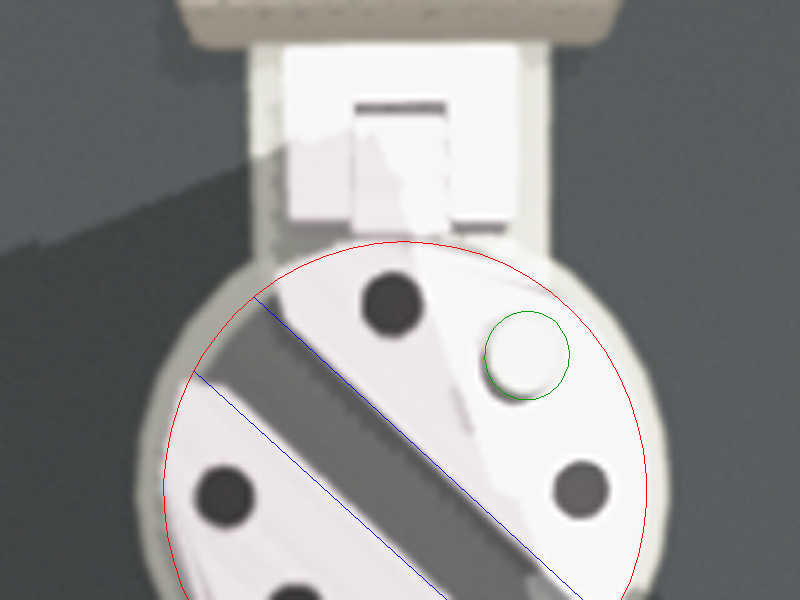

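```bash
cat >> h.py <<'E'
O=np.array([530.8,144.3,0]);YAW=1.221
RZ=Rn.from_euler('z',YAW).as_matrix()
def W(x,y,z): return RZ@np.array([x,y,z])+O
def toC(p): return RZ.T@(np.array(p)-O)
E
python3 - <<'E'
from h import *
from plant import manip
s=manip.sense(); print(delta(W(52,-27,200),YAW,s),delta(W(52,-27,37),YAW,s),toC(s['eef_pos']))
E
```

```text
(array([ 0.16, 12.75,  2.85]), array([-0.6, -0.1,  0. ])) (array([16.46, 12.77,  2.87]), array([-0.6, -0.1,  0. ])) [-75.20683928   2.8904452  201.73063538]
```

Request:
drive_tool(increments=[[[0,0.2,4,0.9,-0.6,0,0],[0,0.2,8,1.8,-0.6,0,0],[0,0.2,11,2.5,-0.6,0,0],[0,0.2,12.75,2.85,-0.6,0,0],[0,3,12.75,2.85,-0.6,0,0],[0,6,12.75,2.85,-0.6,0,0],[0,9,12.75,2.85,-0.6,0,0],[0,11.5,12.75,2.85,-0.6,0,0],[0,13.5,12.75,2.85,-0.6,0,0],[0,13.9,12.75,2.85,-0.6,0,0],[0,13.9,12.75,2.85,-0.6,0,0]]])

```text
time_s: 2.78
eef_pos: [572.8, 182.7, 61.4]
tcp_rot: [0.275, 1.557, -0.277]
force: [0.0, -0.2, -0.1]
width: -0.3
```

```bash
python3 - <<'E'
from h import *
from plant import manip
s=manip.sense(); print(s['time_s'],s['width'],toC(s['eef_pos']),delta(W(52,-27,37),YAW,s))
im=manip.get_image('side');b=im[150:260,195:395]
cv2.imwrite('pics/s2.png',cv2.resize(b,(800,440),interpolation=cv2.INTER_CUBIC))
cv2.imwrite('pics/w2.png',manip.get_image('wrist'))
E
```

```text
2.7833 -0.267832272896664 [ 50.48341436 -26.24783625  61.37167678] (array([2.44, 0.16, 0.08]), array([-0.1, -0.2,  0.1]))
```

View pics/s2.png

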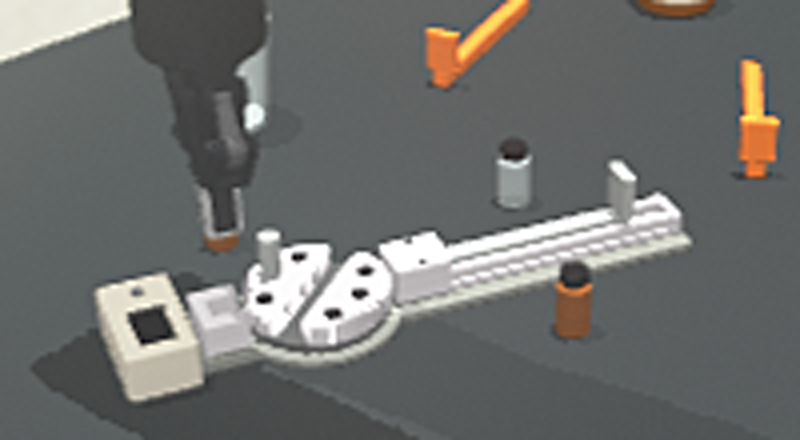

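View pics/w2.png

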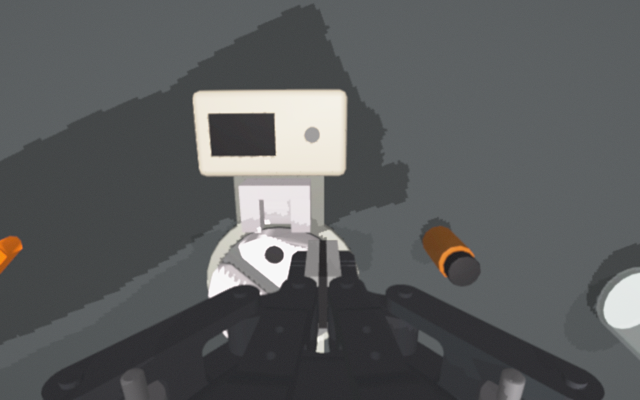

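Request:
drive_tool(increments=[[[0,1.2,0,0,0,0,0],[0,2.4,0,0,0,0,0],[0,2.4,0,0,0,0,0],[0,2.4,-0.6,0,0,0,0],[0,2.4,-1.1,0,0,0,0],[0,2.4,-1.5,0,0,0,0],[0,2.4,-1.9,0,0,0,0],[0,2.4,-2.3,0,0,0,0],[0,2.4,-2.6,0,0,0,0],[0,2.4,-2.6,0,0,0,0]]])

```text
time_s: 3.72
eef_pos: [571.1, 161.8, 41.4]
tcp_rot: [0.279, 1.544, -0.268]
force: [5.1, 3.8, -1.1]
width: -0.1
```

```bash
python3 - <<'E'
from h import *
from plant import manip
s=manip.sense(); print(s['time_s'],s['force'],toC(s['eef_pos']),delta(W(19,-27,37),YAW,s))
im=manip.get_image('side');b=im[150:260,195:395]
cv2.imwrite('pics/s3.png',cv2.resize(b,(800,440),interpolation=cv2.INTER_CUBIC))
cv2.imwrite('pics/w3.png',cv2.resize(manip.get_image('wrist')[100:400,120:520],(800,600)))
E
```

```text
3.7167 [ 5.11081964  3.79543195 -1.1394732 ] [ 30.24412174 -31.84254313  41.368983  ] (array([ 0.42, -1.13, -0.49]), array([ 0. ,  0.5, -0.5]))
```

View pics/s3.png

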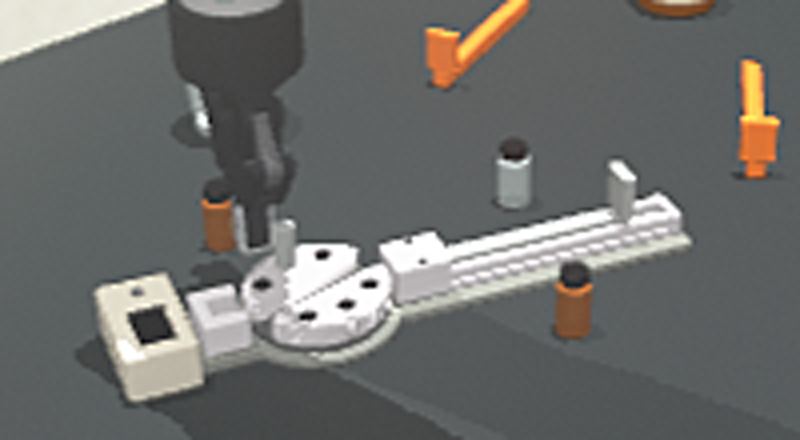

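View pics/w3.png

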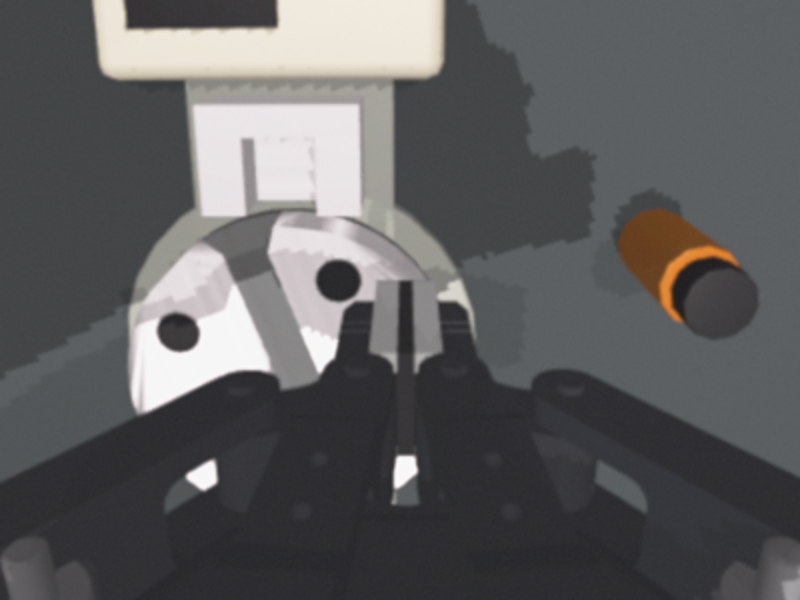

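Request:
drive_tool(increments=[[[0,0,-0.3,-0.2,0,0,0],[0,0,-0.5,-0.2,0,0,0],[0,0,-0.7,-0.2,0,0,0],[0,0,-0.9,-0.2,0,0,0],[0,0,-0.9,-0.2,0,0,0]]])

```text
time_s: 4.23
eef_pos: [564.1, 153.0, 41.2]
tcp_rot: [0.277, 1.547, -0.271]
force: [3.3, 2.8, 1.5]
width: -0.3
```

```bash
python3 - <<'E'
from h import *
from plant import manip
s=manip.sense(); print(s['time_s'],s['force'],toC(s['eef_pos']),delta(W(18,-27,37),YAW,s))
E
```

```text
4.2333 [3.30557384 2.79517814 1.49155395] [ 19.55746695 -28.29429696  41.20164692] (array([ 0.42, -0.16, -0.13]), array([ 0. ,  0.3, -0.3]))
```

```bash
cat >> h.py <<'E'
def look(name,tag,box,size):
    from plant import manip
    c=manip.camera_params(name); im=manip.get_image(name); cv2.imwrite(f'pics/{tag}_full.png',im)
    x0,y0,x1,y1=box; cv2.imwrite(f'pics/{tag}.png',cv2.resize(im[y0:y1,x0:x1],size,interpolation=cv2.INTER_CUBIC)); return c
E
python3 - <<'E'
from h import *
look('wrist','w4',(170,100,370,300),(600,600))
E
```

```text
(no output)
```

View pics/w4.png

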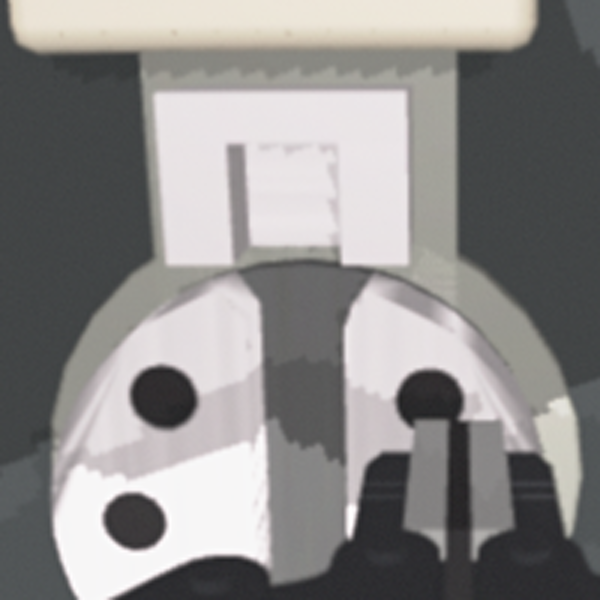

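```bash
cat >> h.py <<'E'
def slot_px(c,t,box,sc,ks=(-8.5,8.5),qs=(10,35)):
    n=np.array([np.cos(t),-np.sin(t),0]);m=np.array([-n[1],n[0],0]);o=[]
    for k in ks: o.append(((proj(c,[W(*(n*q+m*k+[0,0,25])) for q in qs])-box[:2]+.5)*sc-.5).round(0).tolist())
    return o
E
python3 - <<'E'
from h import *
from plant import manip
c=manip.camera_params('wrist')
for t in(-.1,-.05,0,.05): print(t,slot_px(c,t,(170,100),3))
print(((proj(c,[W(48,-9,26),W(48,9,26),W(48,0,18),W(0,45,25)])-[170,100]+.5)*3).round(0))
E
```

```text
-0.1 [[[347.0, 475.0], [327.0, 341.0]], [[251.0, 484.0], [228.0, 350.0]]]
-0.05 [[[350.0, 477.0], [338.0, 342.0]], [[254.0, 482.0], [238.0, 347.0]]]
0 [[[353.0, 479.0], [348.0, 344.0]], [[256.0, 479.0], [248.0, 344.0]]]
0.05 [[[356.0, 482.0], [359.0, 347.0]], [[259.0, 477.0], [258.0, 342.0]]]
[[349. 271.]
 [239. 272.]
 [301. 260.]
 [ 59. 529.]]
```

Request:
drive_tool(increments=[[[0,0,0.8,0,0,0,0],[0,-0.5,1.5,0,0,0,0],[0,-4,1.5,0,0,0,0],[0,-8,1,0,0,0,0],[0,-11.5,-2,-1,0,0,0],[0,-14,-5.5,-2,0,0,0],[0,-16,-8.5,-2.7,0,0,0],[0,-16,-9.5,-2.7,0,0,0],[0,-16,-9.5,-2.7,0,0,0],[0,-16,-9.5,-2.7,0,0,0]]])

```text
time_s: 5.12
eef_pos: [502.3, 72.4, 198.7]
tcp_rot: [0.275, 1.554, -0.275]
force: [0.2, 0.9, -0.1]
width: 0.0
```

```bash
python3 - <<'E'
from h import *
from plant import manip
s=manip.sense(); print(s['time_s'],s['joint_velocities'].round(2),s['force'],toC(s['eef_pos']),delta(W(-75,0,200),YAW,s))
c=look('wrist','w5',(245,20,405,140),(800,600))
x,y,a=O[0],O[1],YAW
W5=c
for t in(-.1,0,.1): print(t,slot_px(c,t,(245,20),5,qs=(-35,35)))
for t in(np.pi-.1,np.pi,np.pi+.1):print(((proj(c,W(30*np.sin(t),30*np.cos(t),55))-[245,20]+.5)*5).round(0))
print(((proj(c,[W(48,-9,26),W(48,9,26)])-[245,20]+.5)*5).round(0))
E
```

```text
5.1167 [ 0.02  0.03  0.   -0.01  0.01  0.  ] [ 0.16981604  0.85444124 -0.05874807] [-77.35295631   2.1168336  198.73204297] (array([-0.13,  0.24,  0.21]), array([-0., -0., -0.]))
-0.1 [[[466.0, 570.0], [431.0, 179.0]], [[377.0, 579.0], [337.0, 189.0]]]
0 [[[448.0, 576.0], [451.0, 183.0]], [[358.0, 576.0], [356.0, 183.0]]]
0.1 [[[429.0, 579.0], [470.0, 189.0]], [[340.0, 570.0], [376.0, 179.0]]]
[[585. 361.]]
[[585. 380.]]
[[584. 398.]]
[[455. 105.]
 [353. 105.]]
```

View pics/w5.png

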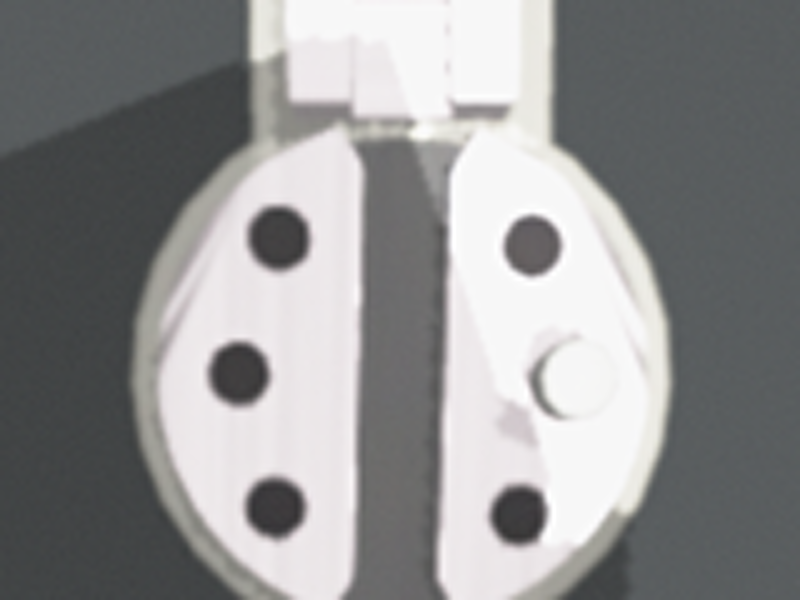

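The slot now lies within about 0.03 rad of the bar line (edges (438,560)→(450,200)), inside the 0.1 rad pull-in. Next I'll go behind the tab.

Request:
drive_tool(increments=[[[0,0,-4,0.2,0,0,0],[0,0,-8,0.2,0,0,0],[0,0,-12,0.2,0,0,0],[0,0,-15,0.2,0,0,0],[0,0,-15.9,0.2,0,0,0],[0,2,-15.9,0.2,0,0,0],[0,6,-15.9,0.2,0,0,0],[0,10,-15.9,0.2,0,0,0],[0,12.8,-15.9,0.2,0,0,0],[0,12.8,-15.9,0.2,0,0,0],[0,12.8,-15.9,0.2,0,0,0]]])

```text
time_s: 6.08
eef_pos: [448.4, -76.1, 68.9]
tcp_rot: [0.274, 1.56, -0.272]
force: [0.3, 0.5, 0.5]
width: -0.1
```

```bash
python3 - <<'E'
from h import *
from plant import manip
s=manip.sense(); print(s['time_s'],s['joint_velocities'].round(2),s['force'],toC(s['eef_pos']),delta(W(-236,0,36),YAW,s))
look('wrist','w6',(220,100,420,300),(600,600))
look('side','s6',(195,130,395,250),(800,480))
E
```

```text
6.0833 [-0.   -0.05  0.07  0.   -0.   -0.  ] [0.29867166 0.50441119 0.50911899] [-235.26878352    1.88930198   68.94784793] (array([ 3.29, -0.07,  0.21]), array([ 0.1, -0.4, -0. ]))
```

View pics/w6.png

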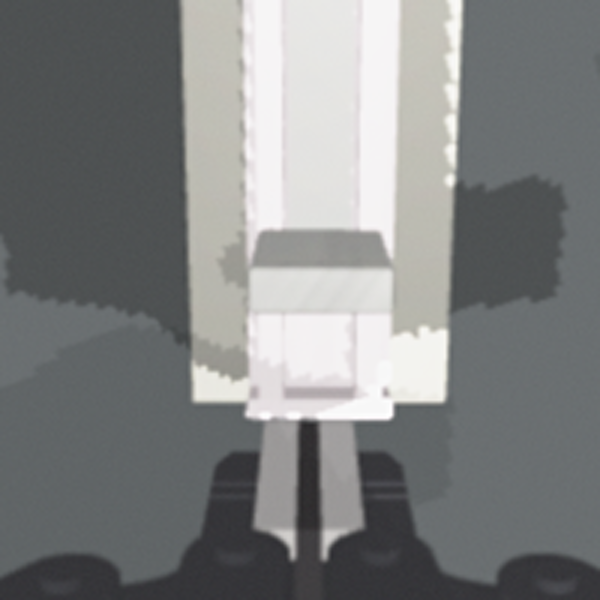

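View pics/s6.png

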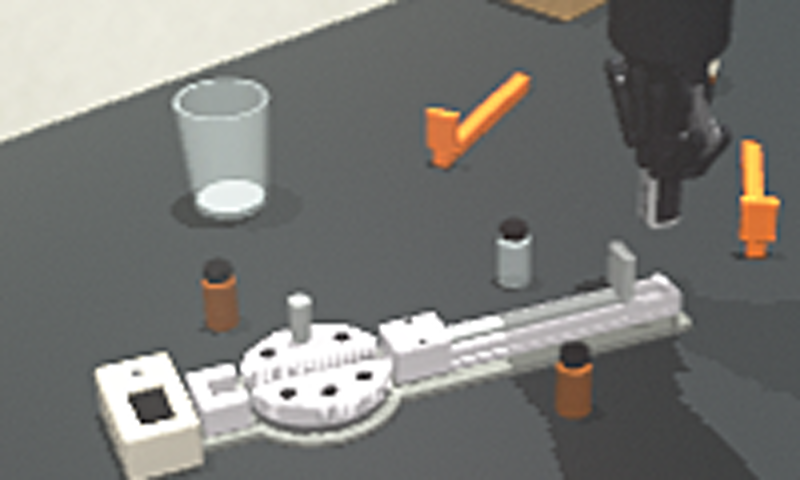

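Request:
drive_tool(increments=[[[0,2,0,0.2,0,0,0],[0,3.3,0,0.2,0,0,0],[0,3.4,0,0.2,0,0,0],[0,3.4,0.5,0.2,0,0,0],[0,3.4,0.9,0.2,0,0,0],[0,3.4,1.4,0.2,0,0,0],[0,3.4,2.0,0.2,0,0,0],[0,3.4,2.6,0.2,0,0,0],[0,3.4,3.2,0.2,0,0,0],[0,3.4,3.2,0.2,0,0,0]]])

```text
time_s: 7.02
eef_pos: [463.7, -47.0, 37.3]
tcp_rot: [0.274, 1.553, -0.272]
force: [-0.5, -0.4, -0.2]
width: 0.0
```

```bash
python3 - <<'E'
from h import *
from plant import manip
s=manip.sense(); print(s['time_s'],s['force'],toC(s['eef_pos']),delta(W(-103,0,36),YAW,s))
look('wrist','w7',(220,100,420,300),(600,600))
E
```

```text
7.0167 [-0.53466981 -0.42056017 -0.2343864 ] [-202.71973343   -2.5435003    37.33615579] (array([ 0.15,  9.97, -0.24]), array([ 0.1,  0. , -0.1]))
```

View pics/w7.png

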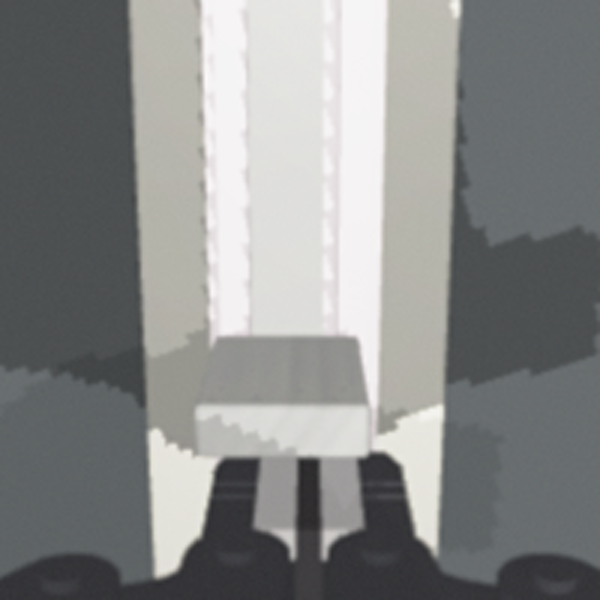

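Request:
drive_tool(increments=[[[0,0,0.4,-0.1,0,0,0],[0,0,0.9,-0.2,0,0,0],[0,0,1.4,-0.3,0,0,0],[0,0,2.0,-0.3,0,0,0],[0,0,2.6,-0.3,0,0,0],[0,0,3.2,-0.3,0,0,0],[0,0,3.8,-0.3,0,0,0],[0,0,4.4,-0.3,0,0,0],[0,0,5.0,-0.3,0,0,0],[0,0,5.5,-0.3,0,0,0],[0,0,6.0,-0.3,0,0,0]]])

```text
time_s: 7.98
eef_pos: [481.0, 9.6, 37.0]
tcp_rot: [0.274, 1.553, -0.274]
force: [-0.4, -2.3, 0.8]
width: 0.1
```

```bash
python3 - <<'E'
from h import *
from plant import manip
s=manip.sense(); print(s['time_s'],s['force'],toC(s['eef_pos']),delta(W(-103,0,36),YAW,s))
look('wrist','w8',(220,0,420,300),(400,600))
E
```

```text
7.9833 [-0.42442991 -2.34731712  0.78273483] [-143.60670888    0.65889801   37.04966793] (array([0.1 , 4.06, 0.07]), array([ 0., -0.,  0.]))
```

View pics/w8.png

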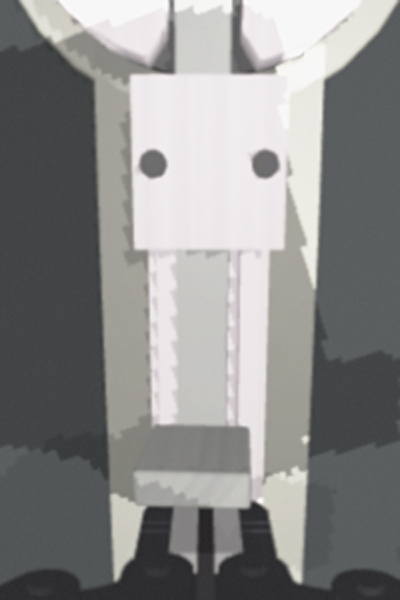

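Request:
drive_tool(increments=[[[0,0,0.5,-0.1,0,0,0],[0,0,1.0,-0.2,0,0,0],[0,0,1.5,-0.2,0,0,0],[0,0,2.0,-0.2,0,0,0],[0,0,2.5,-0.2,0,0,0],[0,0,2.9,-0.2,0,0,0],[0,0,3.3,-0.2,0,0,0],[0,0,3.6,-0.2,0,0,0],[0,0,3.9,-0.2,0,0,0],[0,0,4.1,-0.2,0,0,0],[0,0,4.3,-0.2,0,0,0],[0,0,4.3,-0.2,0,0,0]]])

```text
time_s: 9.03
eef_pos: [493.7, 50.6, 37.0]
tcp_rot: [0.274, 1.553, -0.274]
force: [0.4, -1.3, -0.3]
width: -0.2
```

```bash
python3 - <<'E'
from h import *
from plant import manip
s=manip.sense(); print(s['time_s'],s['force'],toC(s['eef_pos']),delta(W(-103,0,36),YAW,s))
look('wrist','w9',(220,0,420,300),(400,600))
E
```

```text
9.0333 [ 0.37843012 -1.33235739 -0.27371983] [-100.77333225    2.75824897   36.98740226] (array([ 0.1 , -0.22,  0.28]), array([ 0., -0., -0.]))
```

View pics/w9.png

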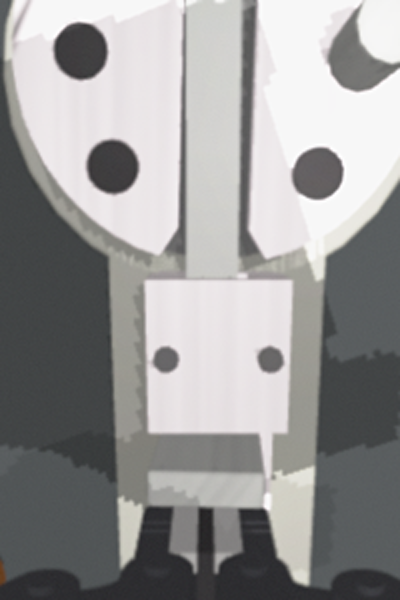

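Request:
drive_tool(increments=[[[0,0,0.2,0,0,0,0],[0,0,0.4,0,0,0,0],[0,0,0.5,0,0,0,0],[0,0,0.6,0,0,0,0],[0,0,0.6,0,0,0,0]]])

```text
time_s: 9.5
eef_pos: [493.6, 50.8, 37.1]
tcp_rot: [0.265, 1.555, -0.287]
force: [-4.4, -16.2, 6.9]
width: -0.0
```

Request:
drive_tool(increments=[[[0,0,0.2,0,0,0,0],[0,0,-0.8,0,0,0,0],[0,0,-2,0,0,0,0],[0,0,-2.5,0,0,0,0],[0,-3,-2.5,0,0,0,0],[0,-7,-2.5,0,0,0,0],[0,-11,-2.5,0,0,0,0],[0,-15,-1,0,0,0,0],[0,-16,2,0,0,0,0],[0,-16,3,0,0,0,0],[0,-16,3,0,0,0,0],[0,-16,3,0,0,0,0]]])

```text
time_s: 10.5
eef_pos: [504.9, 84.3, 195.8]
tcp_rot: [0.273, 1.556, -0.274]
force: [-0.4, -0.2, -0.0]
width: 0.1
```

```bash
python3 - <<'E'
from h import *
from plant import manip
s=manip.sense(); print(s['time_s'],s['force'],toC(s['eef_pos']),s['joint_velocities'].round(2))
c=look('wrist','w10',(225,0,425,240),(500,600))
look('side','s10',(195,170,395,290),(800,480))
print(((proj(c,[W(62,0,24),W(62,0,18),W(-84,0,31),W(-84,0,56),W(-92,0,56)])-[225,0]+.5)*2.5).round(0))
E
```

```text
10.5 [-0.43843078 -0.23479923 -0.03046106] [-65.30139928   3.78823041 195.8242301 ] [-0.02  0.   -0.03  0.   -0.01 -0.  ]
[[259.  96.]
 [258.  99.]
 [257. 499.]
 [258. 518.]
 [258. 539.]]
```

View pics/w10.png

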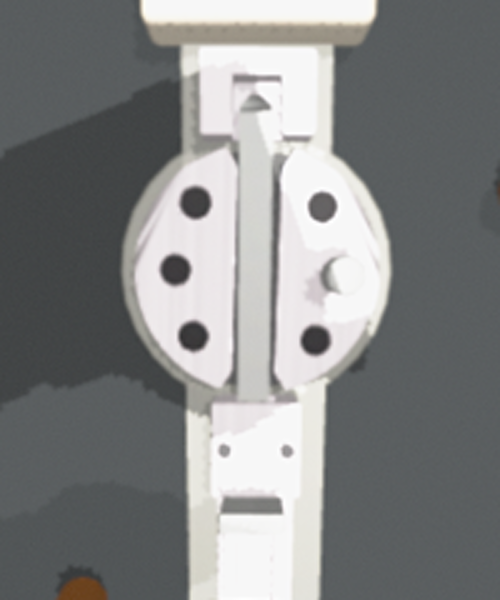

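View pics/s10.png

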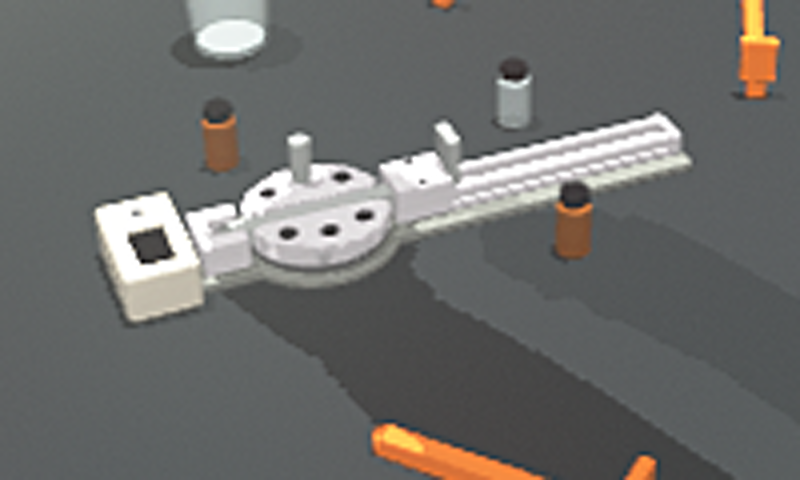

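```bash
python3 -c "
from plant import manip
print(manip.hand_in())"
```

```text
the job is handed in; nothing more can be done
None
```

The carousel is locked, with the bar fully home as far as the cameras and force reading show. I handed the job in at about 10.6 s of the 45 s allowed; no verdict was reported.

- **Carousel:** I pushed the finger post with shut fingers from about 2.3 rad round to the 3.14 position. The wrist view put the slot about 0.03 rad past the bar line, inside the 0.1 rad pull-in.
- **Bar:** I pushed the tab's rear face forward until it stopped against the bridge. The tool stayed put while the force rose to about 17 N. Then I drew back and up, with the robot touching nothing.
- **Last checks:**
  - The nose shows inside the keeper within 1–2 pixels of where it should be when home.
  - The tab shows no gap to the bridge.
  - The three vials and the beaker look unmoved in the side view; I did not re-check the rest of the bench at the end.
- **What disagreed:** The measured hand position strayed up to about 5 mm from the commanded one while pushing the post, and I corrected for it by eye. The tool's stop position differed by 2–3 mm from nominal, which is within the uncertainty of the finger width and calibration.

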